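# Pin the magnifier arm in its bench bracket

## Robot

A 6-joint arm with a two-finger parallel gripper is mounted at the origin on a cart in front of the work surface, level with it; the furniture and walls round the work are solid. World frame = base frame: x ahead of the robot, y to its left, z up, the work surface at z = 0. Lengths are in m, angles in rad, forces in N, time in s.
With the tool pointing down it reaches from about 0.275 to 0.875 m from the base axis. Payload 12.5 kg.
Tool frame: the origin (TCP) lies at the very end of the fingers, on their centre line; the grasp point (between the pads) lies 19 mm behind it; x points along the fingers, y is the direction in which the jaws open and shut, and the axes are right-handed (so a half turn about x gives the same grasp; the last joint's range is limited). The gripper opens to 85 mm and grips with 20 to 120 N. Pads are 22 mm wide; open, the fingers measure 114 mm over their backs; the gripper's body (76 mm by 85 mm) begins 54 mm behind the grasp point. The pads swing forward as they close: fully open they stand 13 mm farther back than shut.
Start: joints at [-1.229, 0.351, 1.652, -0, 1.139, -0.085], TCP at [0.228, -0.501, 0.231] pointing down, gripper open.
Joint ranges: [-2.75, 2.75], [-0.79, 2.1], [0.01, 2.65], [-1.57, 4.71], [0.07, 3.14], [-2.87, 2.87]. Speed limits (rad/s): [2.22, 2.22, 2.79, 3.14, 3.14, 3.14].

## Interface

Orientations are given as a unit quaternion [x, y, z, w].
In Python, from station import * gives the robot as it stands.
- The arm moves only by the tool move_arm, never from a script. Its argument "moves" is one flat list of numbers, 5 for each row, row after row: the closure, from -1 (fully open) to 1 (shut), so that 0 is half open, then the shift along the world's x, y, z normalised to -1 to 1, where 1 is 0.12 m, then the turn about the world's z normalised to -1 to 1, where 1 is 1.5 rad. In form: [fingers, x, y, z, twist, fingers, x, y, z, twist, ...]. A call has 1 to 12 rows; each row shifts and turns the commanded pose from where the row before left it; what a row does not reach is not made up. A row lasts 1/8 s, in which the tool goes at most 62.5 mm and 10.7 degrees, less where a joint would pass 70% of its speed; a pose out of reach is approached as far as the arm can. A call with a number of a shift or a turn outside -1 to 1 is refused whole. A call with a gripper value outside its range is refused whole. The fingers move at their own pace and stop on an object; "newtons" is the grip in N (left out, the last holds). Time passes only in rows, so rows that do not move let the fingers close. It gives the time, the measured TCP pose, the force and the opening at its end, in the units of the state.
- read_state(): the state, without advancing time (a new reading comes with each control period).
- read_camera(name): name is "scene" or "top"; returns (picture, depth): 400x640x3 uint8, red, green, blue; 400x640 float32, m along the optical axis (not along the pixel's ray), 0 where there is no reading.
- calibration(name): a dict with "mtx" (3x3 intrinsics, pixels), "D" ([k1, k2, p1, p2, k3] as OpenCV has them; the pictures are not rectified), "R" (3x3) and "t" (3): a world point X has camera coordinates R X + t. Camera axes: x right, y down, z forward; pixel columns grow to the right and rows downward; lengths in m; the calibration is good to about 2 mm. A picture is of the moment at which its call begins. calibration takes no time and is no camera call.
- job_done(): hands the job in, once; it reports no verdict.
Trained networks look in the newest picture that a camera, given by its name, has taken for a name from the list of things; names that differ only in an ending like _2 or _b are one class to them, and where a whole thing is asked for, a point or a joint stands for the part that bears it (a point fixed in the world has none). Each returns a list of dicts, best first, with "score" (0 to 1); they miss things now and then, are a little off and sometimes report something else, mostly with a low value. They report only what shows in the picture. A call takes as long as a camera call. They do not tell look-alikes from the thing itself.
- outline_of(thing, camera): "region" (400x640 bool, what is visible of it) and "location" ([column, row] in pixels, amid what is visible of it).
The state is a dict: "t": time; "qpos": joint angles; "joint_velocities": joint speeds; "effort": joint torques, N m; "eef_pos": TCP position; "ee_rot": TCP orientation; "wrist_force": force on the tool from outside, world axes, zero at the start; "ft_torque": the same for the moment, N m; "opening": opening from 0.0 (shut) to 1.0 (fully open).
Only numpy, scipy, OpenCV 4.12 (cv2) and the standard library are available. Lean on these libraries where they do the work, as an engineer would, in place of code of your own. Each camera call takes 0.05 s, during which the arm holds its last target. There are 200 camera calls.

## Task

Lock the swing arm of the bench magnifier: take the long steel pin with the red grip out of the wooden rack and put it upright, from above, through the lined-up holes of the blue fork and the arm's tail, fully home so that its flange rests on the fork, and let go of it. Leave the short spare pin with the black grip standing in the rack, and do not knock the arm out of line.

Things in the scene. Friction and masses are not known exactly. Their poses are not given: they have to be found in the camera images.
- red_pin_grip (a point): Centre of the pin's upright red grip (24 mm diameter, 44 high); z up along the pin. Below: steel flange 44 diameter, 6 thick, underside 29 mm under this point; shank 14 diameter, 60 long, tapered foot, tip 89 mm under this point. About 120 g, loose. Starts upright in either of the rack's two 18 mm holes, flange on the rack's top; lifts straight out.
- black_pin_grip (a point): Centre of the black grip of the loose spare pin, standing in the rack's other hole, 100 mm away. Same grip and flange as the red pin, shank only 32 mm long. The fixed wooden rack is a plate 64 x 190 mm on two end legs, its top 70 mm above the work surface.
- lock_hole (a point): Centre of the hole's mouth, top of the fixed blue fork (52 x 56 mm), 80 mm above the worktop; z up, x to the pivot post (100 mm off, 76 high) and lens (188 off). Mouth 34 mm wide, tapering in 6 mm to 22. Below the mouth: 0-14 mm upper plate, 18-34 arm's tail, 38-50 lower plate (24 mm holes), base at 70. Red pin home: grip centre 29 mm above this point.
- swing_arm (a joint): Turn of the aluminium lens arm about its upright pivot post, rad; 0 (as at the start) = the hole in its tail is lined up with the fork's holes. A stiff hinge that stays where it is (about 0.25 N m to turn), 0.7 rad either way.
Mind the look-alikes: they are no part of the job. What is shaped like the part that bears red_pin_grip but green or turquoise is not meant.

How it is judged:
By the outcome, as a careful person would: the job done as asked, in the order asked, and still so for the second after the job is handed in, with the robot touching nothing.
It also fails if it takes over 38 s, if anything falls off the work surface, if the arm or the gripper's body presses on something with over 40 N, if the wrist force passes 120 N, or if a joint passes its speed limit or range.

## Working session

There is one attempt and no reset: what is moved stays moved. The work goes in short steps, Python scripts to look and compute and a tool call to move; the robot and the scene stay as the last step left them, time stands still between calls to the robot, and variables do not carry over. Pictures are saved under pics/ and viewed, about 8 in all and at most 12, crops included, and the job is handed in when it is done.

Besides the shell and the picture viewer there is one more tool, called after "Emit:" by a JSON object that holds its "method" and its "body", one argument or row to a line. move_arm: Moves the arm, as the interface text tells. Scaled input: -1 to 1 covers 0.12 m each way for a shift and 1.5 rad each way for a turn. Its arguments: {"type":"object","properties":{"moves":{"type":"array","items":{"type":"number","minimum":-1,"maximum":1}},"newtons":{"type":"number"}},"required":["moves"]}

```bash
mkdir -p pics; cat > h.py <<'E'
from station import *
import numpy as np, cv2
def pts(cam,depth,us,vs):
    c=calibration(cam);K=np.array(c["mtx"]);D=np.array(c["D"]);R=np.array(c["R"]);t=np.array(c["t"])
    us=np.asarray(us,float);vs=np.asarray(vs,float)
    n=cv2.undistortPoints(np.stack([us,vs],1).reshape(-1,1,2),K,D).reshape(-1,2)
    z=depth[vs.astype(int),us.astype(int)]
    P=np.c_[n*z[:,None],z]
    return (P-t)@R
def save(n,im): cv2.imwrite("pics/"+n,im[...,::-1])
E
python3 - <<'E'
from h import *
s=read_state();print(s)
for c in("scene","top"):
    im,d=read_camera(c);save(c+"0.png",im);np.savez(c+"0.npz",im=im,d=d)
    k=calibration(c);print(c,-np.array(k["R"]).T@np.array(k["t"]),np.array(k["R"])[2])
    for n in("red_pin_grip","black_pin_grip","swing_arm"):
        for o in outline_of(n,c):
            v,u=np.nonzero(o["region"]&(d>0))
            p=pts(c,d,u,v);print(n,round(o["score"],2),o["location"],len(u),np.median(p,0).round(3),p.min(0).round(3),p.max(0).round(3),np.median(im[v,u],0))
E
```

```text
{'t': 0.0, 'qpos': array([-1.22856606e+00,  3.51235563e-01,  1.65244512e+00, -3.73057163e-05,
        1.13910356e+00, -8.46083062e-02]), 'joint_velocities': array([ 4.72626331e-05, -2.36404527e-03, -1.66837981e-04, -1.91036981e-05,
       -1.92583382e-03, -8.76854461e-04]), 'effort': array([-9.72693451e-04, -5.06109488e+01, -2.91411138e+01, -1.65762885e-04,
        4.52241831e-03, -2.10844581e-05]), 'eef_pos': array([ 0.22759285, -0.5003247 ,  0.2307508 ]), 'ee_rot': array([-0.69099695, -0.15018886,  0.69112894, -0.14935634]), 'wrist_force': array([-0.34288687, -0.15947312,  0.19898698]), 'ft_torque': array([0.05501685, 0.02073059, 0.04354224]), 'opening': 0.9998218622128637}
scene [0.05741447 0.78224233 1.02500054] [ 0.35771444 -0.62656744 -0.6924259 ]
red_pin_grip 0.55 [346.8, 150.9] 176 [ 0.584 -0.342  0.076] [ 0.565 -0.49  -0.001] [ 0.653 -0.325  0.115] [ 27. 125.  70.]
red_pin_grip 0.52 [346.8, 168.2] 196 [ 0.543 -0.237  0.083] [ 0.524 -0.276  0.068] [ 0.573 -0.222  0.125] [178.  104.5  95.5]
red_pin_grip 0.48 [379.2, 181.4] 237 [ 0.439 -0.241  0.07 ] [ 0.421 -0.337  0.001] [ 0.
[... 266 characters left out ...]
231.]
top [ 0.45252922 -0.05860711  0.96432356] [ 0.10795332 -0.00428908 -0.99414671]
red_pin_grip 0.82 [396.6, 249.5] 210 [ 0.442 -0.239  0.078] [ 0.423 -0.26   0.063] [ 0.459 -0.226  0.116] [ 94. 232. 229.]
red_pin_grip 0.57 [438.8, 190.3] 281 [ 0.585 -0.341  0.069] [ 0.565 -0.398 -0.002] [ 0.619 -0.325  0.115] [ 92. 196. 112.]
red_pin_grip 0.55 [395.8, 204.3] 248 [ 0.545 -0.237  0.081] [ 0.528 -0.263  0.068] [ 0.568 -0.222  0.124] [244.  165.  162.5]
black_pin_grip 0.83 [353.5, 197.8] 252 [ 0.561 -0.141  0.079] [ 0.544 -0.165  0.071] [ 0.586 -0.124  0.124] [211.  207.5 199. ]
swing_arm 0.95 [230.6, 167.1] 1376 [0.647 0.159 0.06 ] [ 0.51   0.113 -0.002] [0.726 0.194 0.079] [224. 224. 226.]
```

```bash
python3 - <<'E'
from h import *
a=np.load("top0.npz")["im"]
save("t1.png",cv2.resize(a[110:310,150:550],None,fx=2,fy=2,interpolation=cv2.INTER_CUBIC))
b=np.load("scene0.npz")["im"]
save("s1.png",cv2.resize(b[120:320,140:540],None,fx=2,fy=2,interpolation=cv2.INTER_CUBIC))
E
```

```text
(no output)
```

View pics/t1.png

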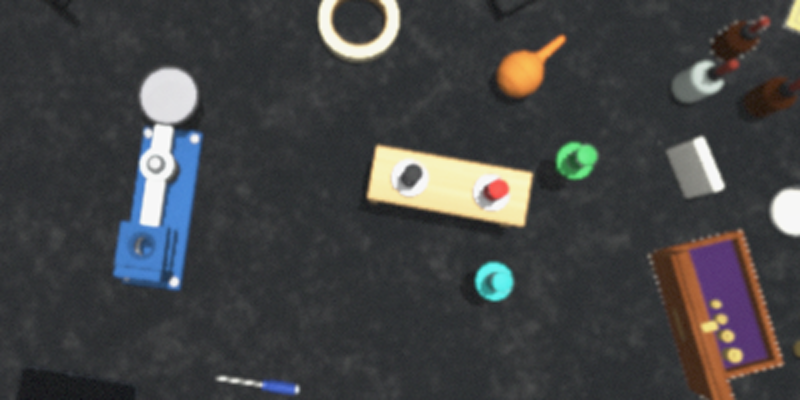

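View pics/s1.png

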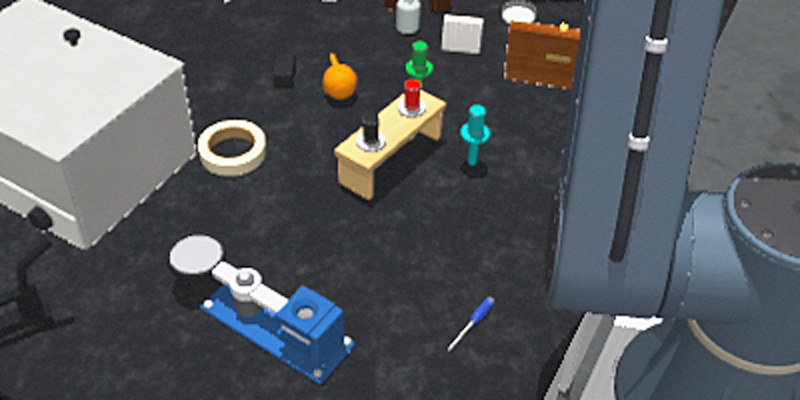

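The top crop shows three pin shapes: red in the rack (full-frame pixel 397,204), green (438,190) and turquoise (397,250). The black spare is at (354,198). I choose the red one standing in the rack. The fork mouth is near (222,232).

```bash
python3 - <<'E'
from h import *
def onplane(cam,u,v,z):
    c=calibration(cam);R=np.array(c["R"]);t=np.array(c["t"])
    n=cv2.undistortPoints(np.array([[[u,v]]],float),np.array(c["mtx"]),np.array(c["D"])).ravel()
    o=-R.T@t;d=R.T@np.r_[n,1];return (o+d*(z-o[2])/d[2]).round(4)
for cam in("top","scene"):
    f=np.load(cam+"0.npz");im=f["im"].astype(int);d=f["d"]
    v,u=np.mgrid[:400,:640];P=pts(cam,d,u.ravel(),v.ravel()).reshape(400,640,3)
    near=lambda x,y,r:np.hypot(P[...,0]-x,P[...,1]-y)<r
    red=(im[...,0]>1.7*im[...,1])&near(.545,-.237,.04)
    p=P[red];print(cam,"red",len(p),p.mean(0).round(4)); t=p[p[:,2]>.115];print(" top",len(t),t.mean(0).round(4),((t.min(0)+t.max(0))/2).round(4))
    rack=near(.553,-.19,.15)&(abs(P[...,2]-.07)<.004);q=P[rack][:,:2].astype(np.float32);print(" rack",cv2.minAreaRect(q))
    top=(abs(P[...,2]-.08)<.006)&(im[...,2]>1.3*im[...,0])&near(.55,.18,.12)
    q=P[top];print(" fork",len(q),cv2.minAreaRect(q[:,:2].astype(np.float32)),np.median(q[:,2]))
    # hull & mouth in pixels
    m=top.astype(np.uint8);cs,_=cv2.findContours(m,cv2.RETR_CCOMP,cv2.CHAIN_APPROX_NONE)
    for c in cs:
        if len(c)>15:
            (a,b),ax,an=cv2.fitEllipse(c);print(" contour",len(c),(round(a,1),round(b,1)),np.round(ax,1),onplane(cam,a,b,.08))
    hull=cv2.convexHull(np.argwhere(m)[:,::-1].astype(np.int32));print(" hullrect",cv2.minAreaRect(hull))
    r=cv2.minAreaRect(hull);print(" ->",onplane(cam,*r[0],.08),[onplane(cam,*x,.08)[:2] for x in cv2.boxPoints(r)])
    sm=np.array(outline_of("swing_arm",cam)[0]["region"]);h=P[sm&(P[...,2]>.05)];print(" arm",np.median(h[h[:,0]>.68],0) if (h[:,0]>.68).any() else 0)
    if cam=="scene":
        b=P[120:250,140:240].reshape(-1,3);b=b[b[:,2]>.1];print(" box",np.percentile(b,[1,99],axis=0).round(3))
f=np.load("top0.npz")["im"];s=np.load("scene0.npz")["im"]
A=cv2.resize(f[210:255,195:250],(770,630)[:2] and (550,450),interpolation=cv2.INTER_NEAREST);save("fork.png",A)
E
```

```text
top red 85 [ 0.5459 -0.2393  0.1182]
 top 73 [ 0.5465 -0.2404  0.1206] [ 0.5462 -0.2405  0.1202]
 rack ((0.5117313861846924, -0.21561738848686218), (0.24307499825954437, 0.18097268044948578), 88.72106170654297)
 fork 607 ((0.47669753432273865, 0.17587043344974518), (0.05683453008532524, 0.06554429978132248), 83.09480285644531) 0.0812264255044539
 contour 97 (220.0, 235.5) [27.2 31.9] [0.4768 0.1756 0.08  ]
 contour 27 (220.9, 232.6) [10.  10.5] [0.4835 0.1738 0.08  ]
 hullrect ((220.13998413085938, 235.51998901367188), (24.465896606445312, 28.142850875854492), 8.130102157592773)
 -> [0.4767 0.1754 0.08  ] [array([0.4481, 0.2078]), array([0.5138, 0.2005]), array([0.5056, 0.1428]), array([0.4399, 0.1505])]
 arm [0.69220591 0.15316423 0.05901479]
scene red 104 [ 0.5444 -0.2387  0.1062]
 top 38 [ 0.5467 -0.2423  0.1208] [ 0.5473 -0.2458  0.1199]
 rack ((0.512108564376831, -0.21547265350818634), (0.24308906495571136, 0.17987416684627533), 87.4012451171875)
 fork 487 ((0.47658640146255493, 0.17361599206924438), (0.058675602078437805, 0.068868488073349), 82.91104125976562) 0.08069948951663465
 contour 78 (294.1, 276.2) [23.1 29.8] [0.4759 0.1753 0.08  ]
 contour 24 (292.0, 275.8) [7.4 9.7] [0.4811 0.1769 0.08  ]
 hullrect ((294.0384521484375, 276.1922912597656), (27.457656860351562, 21.910655975341797), 33.690067291259766)
 -> [0.4761 0.1754 0.08  ] [array([0.5114, 0.2003]), array([0.516 , 0.1363]), array([0.4405, 0.1504]), array([0.4386, 0.2121])]
 arm [0.69187171 0.14953547 0.05951867]
 box [[ 0.8   -0.06   0.103]
 [ 1.124  0.296  0.21 ]]
```

View pics/fork.png

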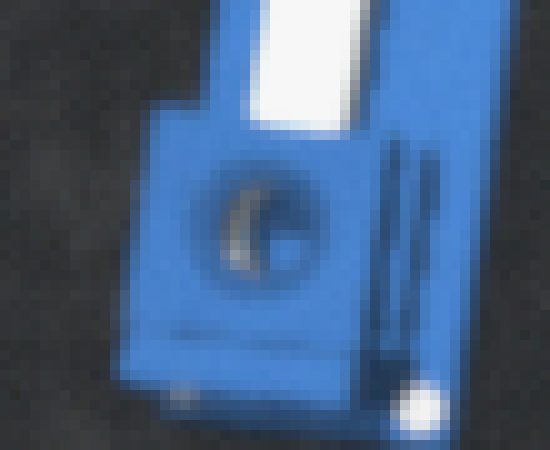

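```bash
python3 - <<'E'
from h import *
from scipy.spatial.transform import Rotation as Ro
M=Ro.from_quat(read_state()["ee_rot"]).as_matrix();print(M.round(3),np.degrees(np.arctan2(M[1,1],M[0,1])))
c=calibration("top");f=np.load("top0.npz")
g=f["im"][:,:,0];b=np.load("scene0.npz")
R=np.array(c["R"]);t=np.array(c["t"])
def pl(u,v,z):
    n=cv2.undistortPoints(np.array([[[u,v]]],float),np.array(c["mtx"]),np.array(c["D"])).ravel()
    o=-R.T@t;d=R.T@np.r_[n,1];return (o+d*(z-o[2])/d[2]).round(4)
H=pl(220.4,232.5,.08);P=pl(150+157/2,110+163/2,.08);print(H,P,np.linalg.norm(H-P))
print("black->red rack dir from grips", np.degrees(np.arctan2(-.2404+.141,.5464-.561)))
E
```

```text
[[-0.     0.414 -0.91 ]
 [ 0.    -0.91  -0.414]
 [-1.    -0.     0.   ]] -65.54674892420215
[0.4838 0.175  0.08  ] [0.5819 0.1584 0.08  ] 0.09949457271630444
black->red rack dir from grips -98.35592914454998
```

Emit:
{"method": "move_arm", "body": {
  "moves": [-1, 0.332, 0.27, -0.03, 0.083, -1, 0.332, 0.27, -0.03, 0.083, -1, 0.332, 0.27, -0.03, 0.083, -1, 0.332, 0.27, -0.03, 0.083, -1, 0.332, 0.27, -0.03, 0.083, -1, 0.332, 0.27, -0.03, 0.083, -1, 0.332, 0.27, -0.03, 0.083, -1, 0.332, 0.27, -0.03, 0.083, -1, 0, 0, 0, 0, -1, 0, 0, 0, 0],
  "newtons": 40
}}

```text
t: 1.75
eef_pos: [0.5461, -0.2416, 0.2024]
ee_rot: [-0.536, -0.462, 0.536, -0.461]
wrist_force: [-0.2, -0.0, -0.2]
opening: 1.002
```

Emit:
{"method": "move_arm", "body": {
  "moves": [-1, 0, 0, -0.245, 0, -1, 0, 0, -0.245, 0, -1, 0, 0, -0.245, 0, -1, 0, 0, -0.245, 0, -1, 0, 0, 0, 0, 1, 0, 0, 0, 0, 1, 0, 0, 0, 0, 1, 0, 0, 0, 0, 1, 0, 0, 0, 0, 1, 0, 0, 0, 0, 1, 0, 0, 0, 0]
}}

```text
t: 3.12
eef_pos: [0.5467, -0.2416, 0.0856]
ee_rot: [0.536, 0.461, -0.536, 0.462]
wrist_force: [-0.7, 0.1, 6.2]
opening: 0.267
```

Emit:
{"method": "move_arm", "body": {
  "moves": [1, 0, 0, 0.1, 0, 1, 0, 0, 0.2, 0, 1, 0, 0, 0.3, 0, 1, 0, 0, 0.3, 0, 1, 0, 0, 0.3, 0, 1, 0, 0, 0, 0, 1, 0, 0, 0, 0]
}}

```text
t: 4.0
eef_pos: [0.546, -0.2411, 0.2282]
ee_rot: [-0.535, -0.462, 0.536, -0.461]
wrist_force: [0.1, -0.5, -2.2]
opening: 0.265
```

```bash
cat > look.py <<'E'
import sys
from h import *
n=sys.argv[1];s=read_state();print(s["t"],s["eef_pos"].round(4),s["wrist_force"].round(2),s["opening"])
out=[]
for cam in("top","scene"):
    f=read_camera(cam);im=f[0].astype(int);d=f[1]
    v,u=np.mgrid[:400,:640];P=pts(cam,d,u.ravel(),v.ravel()).reshape(400,640,3)
    red=(im[...,0]>1.7*im[...,1])&(im[...,0]>80)&(np.hypot(P[...,0]-s["eef_pos"][0],P[...,1]-s["eef_pos"][1])<.08)
    v,u=np.nonzero(red)
    if len(u):print(cam,len(u),u.mean(),v.mean(),P[red].mean(0).round(4),P[red].min(0).round(4),P[red].max(0).round(4))
    c=calibration(cam);p,_=cv2.projectPoints(s["eef_pos"].reshape(1,3)-[0,0,.02],cv2.Rodrigues(np.array(c["R"]))[0],np.array(c["t"]),np.array(c["mtx"]),np.array(c["D"]));x,y=p.ravel().astype(int)
    x=np.clip(x,60,580);y=np.clip(y,60,340);out.append(cv2.resize(f[0][y-60:y+60,x-60:x+60],(390,390),interpolation=cv2.INTER_CUBIC))
save(n,np.hstack(out))
E
python3 look.py lift.png
```

```text
4.0 [ 0.546  -0.2411  0.2282] [ 0.07 -0.54 -2.19] 0.26451059243360037
scene 83 346.34939759036143 128.25301204819277 [ 0.5459 -0.2351  0.2472] [ 0.536  -0.2493  0.2178] [ 0.5554 -0.2269  0.2814]
```

View pics/lift.png

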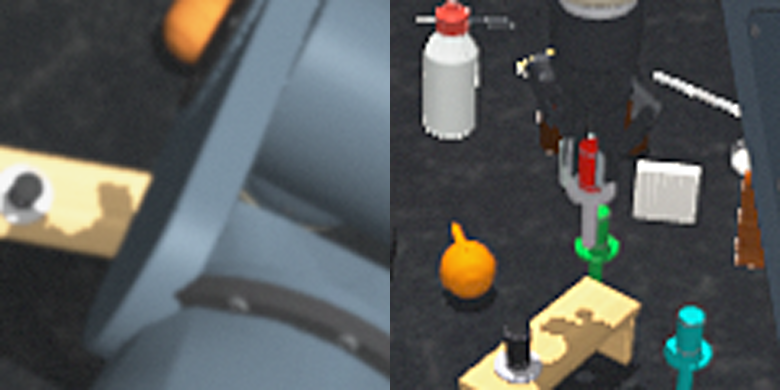

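The scene view shows the red pin hanging upright in the jaws, and the black pin still in the rack. Next is the carry to the fork.

Emit:
{"method": "move_arm", "body": {
  "moves": [1, -0.03, 0.2, 0, 0, 1, -0.058, 0.385, 0, 0, 1, -0.058, 0.385, 0, 0, 1, -0.058, 0.385, 0, 0, 1, -0.058, 0.385, 0, 0, 1, -0.058, 0.385, 0, 0, 1, -0.058, 0.385, 0, 0, 1, -0.058, 0.385, 0, 0, 1, -0.058, 0.385, 0, 0, 1, -0.03, 0.19, 0, 0, 1, 0, 0, 0, 0, 1, 0, 0, 0, 0]
}}

```text
t: 5.6
eef_pos: [0.4831, 0.1747, 0.2286]
ee_rot: [-0.535, -0.462, 0.536, -0.462]
wrist_force: [0.0, -0.1, -1.8]
opening: 0.267
```

```bash
python3 look.py over.png
```

```text
5.6 [0.4831 0.1747 0.2286] [ 0.03 -0.07 -1.85] 0.2666932258980113
top 107 200.77570093457945 230.07476635514018 [0.4818 0.163  0.2644] [0.4715 0.1373 0.2336] [0.4935 0.1722 0.3659]
scene 100 286.81 229.07 [0.4832 0.1806 0.2505] [0.4721 0.1667 0.2179] [0.5015 0.1868 0.2836]
```

View pics/over.png

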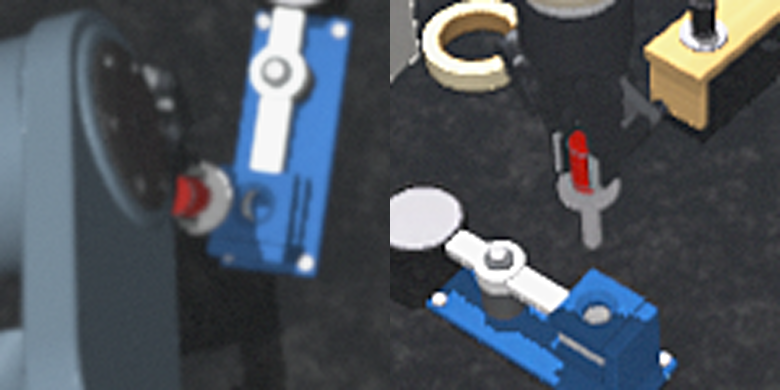

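```bash
python3 - <<'E'
from h import *
im,d=read_camera("scene");c=calibration("scene")
v,u=np.mgrid[:400,:640];P=pts("scene",d,u.ravel(),v.ravel()).reshape(400,640,3)
m=(np.hypot(P[...,0]-.483,P[...,1]-.18)<.06)
def pj(p):
    q,_=cv2.projectPoints(np.float64(p).reshape(-1,3),cv2.Rodrigues(np.array(c["R"]))[0],np.array(c["t"]),np.array(c["mtx"]),np.array(c["D"]));return q.reshape(-1,2).round(1)
tc=np.array([.483,.1747,0])
for z in (.27,.25,.215,.2,.19,.18,.17,.16,.15):
    b=m&(abs(P[...,2]-z)<.005); q=P[b];
    if len(q):print(z,len(q),q.mean(0).round(4),q.min(0).round(3),q.max(0).round(3),"px",u[b].mean().round(1),v[b].mean().round(1),"vertical axis px",pj(tc+[0,0,z])[0])
E
```

```text
0.27 53 [0.4893 0.1781 0.2699] [0.46  0.165 0.265] [0.516 0.189 0.275] px 284.6 221.4 vertical axis px [287.8 221.3]
0.25 68 [0.4769 0.1805 0.25  ] [0.457 0.168 0.245] [0.509 0.188 0.255] px 289.2 230.2 vertical axis px [288.3 227.6]
0.215 64 [0.4799 0.1812 0.2182] [0.462 0.159 0.212] [0.504 0.193 0.22 ] px 288.6 239.6 vertical axis px [289.1 238.2]
0.2 2 [0.4772 0.1752 0.197 ] [0.476 0.174 0.196] [0.478 0.176 0.198] px 291.5 244.5 vertical axis px [289.4 242.6]
0.19 17 [0.4804 0.1757 0.1905] [0.476 0.168 0.186] [0.485 0.179 0.194] px 290.4 246.0 vertical axis px [289.6 245.5]
0.18 18 [0.4805 0.1752 0.18  ] [0.476 0.166 0.175] [0.486 0.179 0.185] px 290.6 248.8 vertical axis px [289.8 248.3]
0.17 16 [0.4806 0.1753 0.1703] [0.476 0.171 0.166] [0.489 0.178 0.175] px 290.8 251.6 vertical axis px [290.  251.1]
0.16 10 [0.4818 0.1754 0.161 ] [0.478 0.17  0.157] [0.488 0.179 0.165] px 290.5 254.0 vertical axis px [290.2 253.9]
```

Emit:
{"method": "move_arm", "body": {
  "moves": [1, 0.006, 0.012, -0.2, 0, 1, 0, 0, -0.25, 0, 1, 0, 0, -0.15, 0, 1, 0, 0, -0.05, 0, 1, 0, 0, 0, 0]
}}

```text
t: 6.38
eef_pos: [0.4844, 0.1761, 0.1511]
ee_rot: [-0.536, -0.462, 0.536, -0.462]
wrist_force: [0.5, -0.1, 0.1]
opening: 0.265
```

```bash
python3 look.py enter.png
```

```text
6.375 [0.4844 0.1761 0.1511] [ 0.51 -0.09  0.08] 0.2654353837151538
top 46 213.32608695652175 231.04347826086956 [0.4831 0.1618 0.1854] [0.4734 0.1087 0.1541] [0.495  0.1711 0.3863]
scene 88 287.64772727272725 252.0 [0.4843 0.1828 0.1742] [0.4718 0.17   0.1401] [0.4941 0.1927 0.2174]
```

View pics/enter.png

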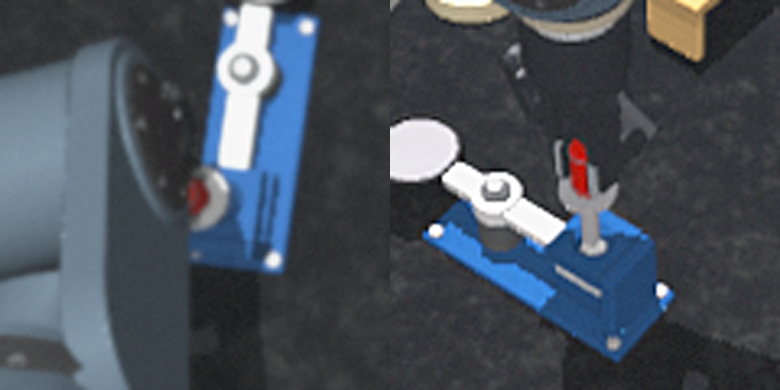

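The tip is over the mouth, at about (592,247) in the scene half of the picture. I'll go down slowly and watch the force.

Emit:
{"method": "move_arm", "body": {
  "moves": [1, 0, 0, -0.06, 0, 1, 0, 0, -0.06, 0, 1, 0, 0, 0, 0]
}}

```text
t: 6.85
eef_pos: [0.4839, 0.1763, 0.1358]
ee_rot: [-0.535, -0.462, 0.536, -0.462]
wrist_force: [0.6, 0.5, -1.4]
opening: 0.275
```

Emit:
{"method": "move_arm", "body": {
  "moves": [1, 0, 0, -0.06, 0, 1, 0, 0, -0.06, 0, 1, 0, 0, 0, 0]
}}

```text
t: 7.22
eef_pos: [0.4839, 0.1763, 0.1214]
ee_rot: [-0.535, -0.462, 0.536, -0.461]
wrist_force: [-0.7, 0.9, -1.9]
opening: 0.266
```

Emit:
{"method": "move_arm", "body": {
  "moves": [1, 0, 0, -0.06, 0, 1, 0, 0, -0.06, 0, 1, 0, 0, 0, 0]
}}

```text
t: 7.6
eef_pos: [0.4839, 0.1763, 0.107]
ee_rot: [-0.535, -0.462, 0.536, -0.461]
wrist_force: [0.7, 0.1, -0.9]
opening: 0.266
```

Emit:
{"method": "move_arm", "body": {
  "moves": [1, 0, 0, -0.05, 0, 1, 0, 0, -0.03, 0, 1, 0, 0, -0.01, 0, 1, 0, 0, 0, 0]
}}

```text
t: 8.1
eef_pos: [0.4843, 0.1764, 0.0968]
ee_rot: [-0.536, -0.462, 0.536, -0.462]
wrist_force: [-0.7, 0.2, -1.0]
opening: 0.271
```

Emit:
{"method": "move_arm", "body": {
  "moves": [0.1, 0, 0, 0, 0, 0.1, 0, 0, 0, 0, -0.4, 0, 0, 0, 0, -0.4, 0, 0, 0, 0, -0.4, 0, 0, 0, 0, -0.4, 0, 0, 0.05, 0, -0.4, 0, 0, 0.2, 0, -0.4, 0, 0, 0.3, 0, -0.4, 0, 0, 0.4, 0, -0.4, 0, 0, 0.3, 0, -0.4, 0, 0, 0, 0]
}}

```text
t: 9.48
eef_pos: [0.4853, 0.1767, 0.2499]
ee_rot: [0.537, 0.461, -0.534, 0.462]
wrist_force: [0.2, -0.2, 0.2]
opening: 0.696
```

Emit:
{"method": "move_arm", "body": {
  "moves": [-0.4, 0, -0.4, 0, 0, -0.4, 0, -0.4, 0, 0, -0.4, 0, -0.4, 0, 0, -0.4, 0, -0.4, 0, 0, -0.4, 0, 0, 0, 0]
}}

```text
t: 10.1
eef_pos: [0.4838, -0.0179, 0.2461]
ee_rot: [-0.536, -0.461, 0.537, -0.46]
wrist_force: [0.3, 0.1, 0.1]
opening: 0.701
```

```bash
python3 - <<'E'
from h import *
s=read_state();print(s["t"],s["eef_pos"],s["opening"]);out=[]
for cam,(x,y) in(("top",(220,200)),("scene",(292,265))):
    im,d=read_camera(cam);i=im.astype(int)
    v,u=np.mgrid[:400,:640];P=pts(cam,d,u.ravel(),v.ravel()).reshape(400,640,3)
    red=(i[...,0]>1.7*i[...,1])&(i[...,0]>80)&(np.hypot(P[...,0]-.484,P[...,1]-.175)<.05)
    q=P[red];print(cam,len(q),q.mean(0),q.min(0),q.max(0)); t=q[q[:,2]>q[:,2].max()-.006];print(" top",t.mean(0))
    out.append(cv2.resize(im[y-60:y+60,x-60:x+60],(390,390),interpolation=cv2.INTER_CUBIC))
    for n in("swing_arm","black_pin_grip"):
        for o in outline_of(n,cam)[:1]:
            w=P[o["region"]&(d>0)];print(n,o["score"],o["location"],np.median(w,0))
save("end.png",np.hstack(out))
E
```

```text
10.1 [ 0.48376525 -0.01787952  0.24612628] 0.7012579786534124
top 84 [0.48452491 0.17613926 0.13019013] [0.47421625 0.16461841 0.08163666] [0.49443141 0.20153736 0.13402115]
 top [0.4843411  0.17554557 0.13137031]
swing_arm 0.72 [211.4, 233.2] [0.48533575 0.17672421 0.13065537]
black_pin_grip 0.63 [353.8, 199.7] [ 0.56124851 -0.14082516  0.07873388]
scene 146 [0.48069561 0.17843065 0.11879889] [0.4723535  0.16442555 0.08894884] [0.49622307 0.18697687 0.13505634]
 top [0.48406069 0.17475298 0.13171412]
black_pin_grip 0.52 [325.4, 187.2] [ 0.56145679 -0.13776189  0.08837606]
```

View pics/end.png

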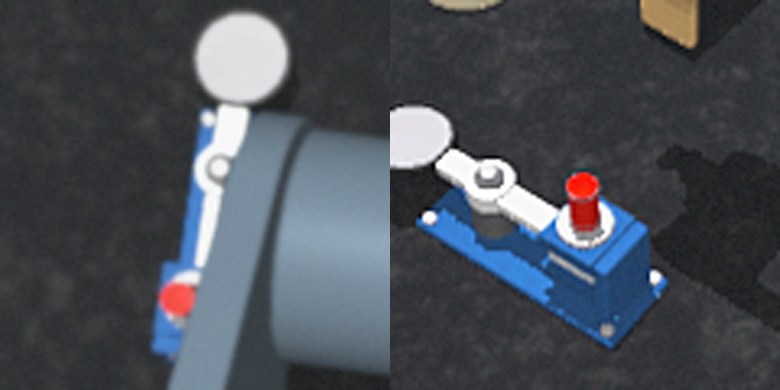

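The grip top is at z 0.131, which is what a pin fully home should give (0.080 + 0.051). The flange is seated and the robot is clear.

```bash
python3 -c "from station import *; print(job_done())"
```

```text
the job is handed in; nothing more can be done
None
```

The red pin is through the blue fork and the arm's tail, fully home, released and handed in at about 10 s of the 38 s allowed.

- **Pin:** Both cameras put the top of the red grip at z ≈ 0.131 m, the value expected with the flange on the fork. They place it at about (0.484, 0.175), within 1 mm of the hole centre I measured. The final picture shows it upright with the flange on the fork.
- **Insertion:** I read under about 2 N on the wrist after each step down. The highest reading was about 6 N, at the end of closing on the pin in the rack.
- **Swing arm:** It still looks lined up in the pictures, but I did not measure its angle.
- **Spare pin:** The black pin is still in the rack at its starting position. The gripper was about 0.2 m clear of the fork at hand-in.
- **Checks that failed:** In the final top view, `outline_of` reported the red grip as the swing arm, with the robot covering part of the arm. In the final scene view it did not find the arm at all. I disregarded both, since the pictures show the arm in place.

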